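Take the grease filter out of the worktop extractor

TASK

Fold the flap of the worktop extractor right back, draw the grease filter out of the well underneath by its handle, keeping it level so it does not drip, and bring it over the drip tray. Finish while still holding it there in the gripper: level and still, about a hand's breadth clear above the tray, with the whole filter over the tray and the flap left folded back. Leave the tray where it is and do not disturb the pans, the mug, the oil bottle or the pepper mill.

Things in the scene. Friction and masses are not known exactly. Their poses are not given: they have to be found in the camera images.
- extractor: worktop extractor: black plate 520 (x) x 280 (y) mm, its top 6 mm above the worktop, with an inlet well 220 (x) x 136 (y) mm in its middle under an aluminium flap. Origin: centre of the well at worktop level. x along its long side away from the robot, y towards the hob, z up. Well 130 mm deep; a 10 mm wide ledge, 36 mm below the worktop, carries the filter.
- flap (a joint): cover flap angle (rad): 0 shut over the well, 1.85 folded right back on its stop; starts at 0 to 0.12. The hinge runs along the extractor's x on the well's +y (hob) side; the free edge, on the -y side, swings up and over to +y. A stiff hinge: the flap stays where it is left; about 4 N at the tongue lifts it.
- flap_hinge (a point): middle of the hinge line, fixed: 80 mm to +y of the extractor's origin, 10.5 mm above the worktop. The flap is a plate 250 mm along the hinge, reaching 155 mm from it, 4 mm thick, its mid-plane through the hinge line, 0.35 kg
- flap_tongue (a point): middle of the copper-coloured finger tongue that projects 46 mm beyond the middle of the flap's free edge, in line with it. Tongue 36 mm wide along the hinge, 10 mm thick, 12 to 22 mm above the worktop when shut (6 mm free over the plate). This point moves with the flap: 184 mm from the hinge line along the flap, 6 mm above its mid-plane, 17 mm from the tongue's end.
- filter: steel grease filter in the well under the flap, 0.34 to 0.6 kg: mesh box 188 x 104 x 40 mm below a rim 208 (x) x 126 (y) x 8 mm; 74 mm high with its handle. Origin: centre of its underside, x along its long side, z up. In the well the origin is 76 mm below the worktop, about 5 mm free all round, sides parallel to the extractor's. It lifts straight out.
- filter_grip (a point): middle of the filter's black handle bar, 68 mm above the filter's origin: the bar is 90 mm long (along the filter's x), 12 mm wide (y), 12 mm high, on two posts 80 mm apart, 14 mm free below it; in the well its top is 2 mm below worktop level.
- tray: aluminium drip tray, 300 (x) x 260 (y) x 22 mm, lying on the worktop to the right of the extractor, about 0.9 kg. Origin: centre of its underside, x along its long side, inner floor 4 mm up.
- hob: fixed black two-zone induction hob, 520 x 296 mm, 6 mm thick, directly beside the extractor on its +y side; origin: centre of its underside
- filter_corner0 (a point): the -x -y corner of the filter's rim (104 mm along x, 63 mm along y from its middle, 44 mm above its underside)
- filter_corner1 (a point): the +x -y corner of the filter's rim (104 mm along x, 63 mm along y from its middle, 44 mm above its underside)
- filter_corner2 (a point): the +x +y corner of the filter's rim (104 mm along x, 63 mm along y from its middle, 44 mm above its underside)
- filter_corner3 (a point): the -x +y corner of the filter's rim (104 mm along x, 63 mm along y from its middle, 44 mm above its underside)
- saucepan: steel saucepan, 170 mm across, 100 mm tall, on the far cooking zone, handle away to the left; origin at the centre of its base; to be left alone
- frying_pan: dark frying pan, 210 mm across, 45 mm tall, on the near cooking zone, handle away to the left; origin at the centre of its base; to be left alone
- mill: dark wooden pepper mill, 58 mm across, 182 mm tall, at the far right of the worktop; origin at the centre of its base; to be left alone
- oil: green glass oil bottle, 66 mm across, 220 mm tall, at the far right of the worktop; origin at the centre of its base; to be left alone
- mug: grey mug, 82 mm across, 90 mm tall, at the far right of the worktop; origin at the centre of its base; to be left alone

How it is judged:
By the outcome, as a careful person would: the job done as asked, in the order asked, and still so for the second after the job is handed in, while the arm keeps its last pose, push and grip.
It also fails if it takes over 67 s, if anything falls off the work surface, if the arm or the gripper's body presses on something with over 40 N, if the wrist force passes 120 N, or if a joint passes its speed limit or range.

ROBOT

A 6-joint arm with a two-finger parallel gripper is mounted at the origin on the work surface. World frame = base frame: x ahead of the robot, y to its left, z up, the work surface at z = 0. Lengths are in mm, angles in degrees, forces in N, time in s.
With the tool pointing down it reaches from about 300 to 1000 mm from the base axis. Payload 5.1 kg.
Tool frame: the origin (TCP) lies at the very end of the fingers, on their centre line; the grasp point (between the pads) lies 19 mm behind it; z points along the fingers, y is the line along which they close (so a half turn about z gives the same grasp; the last joint's range is limited). The gripper opens to 95 mm and grips with 3 to 60 N. Pads are 20 mm wide; open, the fingers measure 119 mm over their backs; the gripper's body (75 mm by 180 mm) begins 59 mm behind the grasp point.
Start: joints at [69.981, 7.093, 94.555, -0, 78.352, -4.733], TCP at [171.392, 626.984, 214.656] pointing down, gripper open.
Joint ranges: [-149.61, 149.61], [-58.7, 133.49], [1.44, 155.28], [-77.14, 257.14], [18.33, 153.61], [-166.67, 166.67]. Speed limits (degrees/s): [147.25, 147.25, 180, 180, 180, 180].

INTERFACE

Orientations are given as a 3x3 rotation matrix whose columns are the frame's x, y, z axes.
In Python, from rig import sensors, viewer, job, spotter gives the robot as it stands.
- The arm moves only by the shell command python3 -m inch 'ROWS' [FORCE]. ROWS is JSON, a list that holds one entry, the list of rows, each a list of 7 numbers: the turn, a rotation vector about the world's x, y, z in degrees, then the shift along the world's x, y, z in mm, then the gripper's target within -1 to 1 (shut at 1, half-way at 0, fully open at -1). In form: [[[wx, wy, wz, tx, ty, tz, fingers], ...]]. A call has 1 to 10 rows; each row is the pose to reach, as a shift and turn from the pose commanded when the call began; what a row does not reach only later rows make up. A row lasts 1/10 s, in which the tool goes at most 50 mm and 8.59 degrees, less where a joint would pass 70% of its speed; a pose out of reach is approached as far as the arm can. A call with a gripper value outside its range is refused whole. The fingers move at their own pace and stop on an object; FORCE is the grip in N (left out, the last holds). Time passes only in rows, so rows that repeat a pose let the fingers close. It gives the time, the measured TCP pose, the force, the opening and the grip force at its end, in the units of the state.
- sensors.read_state(): the state, without advancing time (a new reading comes with each control period).
- viewer.camera(name): name is "scene" or "top" or "wrist"; returns (picture, depth): 480x640x3 uint8, red, green, blue; 480x640 float32, mm along the optical axis (not along the pixel's ray), 0 where there is no reading.
- viewer.camera_params(name): a dict with "mtx" (3x3 intrinsics, pixels), "rvec" (rotation vector, rad) and "tvec" (3), from world to camera coordinates, as OpenCV has them. Camera axes: x right, y down, z forward; pixel columns grow to the right and rows downward; lengths in mm; the calibration is good to about 2 mm. A picture is of the moment at which its call begins: read the wrist's pose just before it. camera_params takes no time and is no camera call; for the wrist camera it gives the pose at the moment of the call.
- job.hand_in(): hands the job in; it is judged then, once.
Trained networks look in the newest picture that a camera, given by its name, has taken for a name from the list of things; names that differ only in an ending like _2 or _b are one class to them, and where a whole thing is asked for, a point or a joint stands for the part that bears it (a point fixed in the world has none). Each returns a list of dicts, best first, with "conf" (0 to 1); they miss things now and then, are a little off and sometimes report something else, mostly with a low value. They report only what shows in the picture. A call takes as long as a camera call.
- spotter.masks_of(camera, label): "region" (480x640 bool, what is visible of it).
- spotter.tip_of(camera, label): "centre" ([x, y, z] in mm, in the coordinates of the camera as it stood for that picture, good to about 4 mm: a listed point, or the origin of a listed thing).
The state is a dict: "t": time; "joint_pos": joint angles; "joint_velocities": joint speeds; "tau": joint torques, N m; "tcp_pos": TCP position; "tcp_rot": TCP orientation; "force": force on the tool from outside, world axes, zero at the start; "ft_torque": the same for the moment, N m; "grip_width": finger opening in mm; "grip_force": force on a finger pad.
Only numpy, scipy, OpenCV 4.12 (cv2) and the standard library are available. Lean on these libraries where they do the work, as an engineer would, in place of code of your own. Each camera call takes 0.05 s, during which the arm holds its last target. There are 200 camera calls.

## Working session

There is one attempt and no reset: what is moved stays moved. The work goes in short steps, Python scripts to look and compute and a shell command to move; the robot and the scene stay as the last step left them, time stands still between calls to the robot, and variables do not carry over. Pictures are saved under pics/ and viewed, at most 10 in all, crops included, and the job is handed in when it is done.

```bash
ls; mkdir -p pics
cat > h.py <<'E'
import numpy as np, cv2
from rig import sensors, viewer, job, spotter
def cam2w(name,p):
    c=viewer.camera_params(name); R=cv2.Rodrigues(np.array(c["rvec"],float))[0]
    return R.T@(np.array(p,float)-np.array(c["tvec"],float).ravel())
def find(cam,labels):
    for l in labels:
        r=spotter.tip_of(cam,l)
        print(cam,l,[(round(d["conf"],2),cam2w(cam,d["centre"]).round(0).tolist()) for d in r[:2]])
def cloud(cam,depth,mask):
    c=viewer.camera_params(cam); K=np.array(c["mtx"]); v,u=np.nonzero(mask&(depth>0)); z=depth[v,u]
    P=np.stack([(u-K[0,2])/K[0,0]*z,(v-K[1,2])/K[1,1]*z,z],1)
    R=cv2.Rodrigues(np.array(c["rvec"],float))[0]
    return (P-np.array(c["tvec"],float).ravel())@R
E
python3 - <<'E'
from h import *
for c in ["top","scene"]:
    im,d=viewer.camera(c); cv2.imwrite(f"pics/{c}0.png",im[:,:,::-1])
    find(c,["extractor","flap_hinge","flap_tongue","tray","hob","filter","mug","oil","mill","saucepan","frying_pan"])
    for l in ["extractor","flap","tray"]:
        r=spotter.masks_of(c,l)
        if r:
            P=cloud(c,d,r[0]["region"]); 
            rc=cv2.minAreaRect(P[:,:2].astype(np.float32)); print(l,r[0]["conf"],len(P),np.round(rc[0]),np.round(rc[1]),round(rc[2],1),np.median(P[:,2]).round(1))
E
```

```text
pics
top extractor [(0.75, [543.0, 74.0, 2.0])]
top flap_hinge [(0.6, [533.0, 156.0, 10.0])]
top flap_tongue [(0.63, [549.0, -30.0, 21.0]), (0.38, [541.0, 72.0, 2.0])]
top tray [(0.69, [412.0, -326.0, -2.0]), (0.44, [690.0, -376.0, 1.0])]
top hob [(0.78, [518.0, 364.0, -1.0])]
top filter [(0.35, [686.0, -376.0, -1.0])]
top mug [(0.85, [768.0, -178.0, 0.0])]
top oil [(0.58, [717.0, -273.0, -1.0])]
top mill [(0.96, [688.0, -377.0, 2.0]), (0.66, [763.0, -175.0, 3.0])]
top saucepan [(0.74, [624.0, 346.0, 5.0]), (0.6, [766.0, -175.0, -2.0])]
top frying_pan [(0.75, [391.0, 342.0, 10.0])]
extractor 0.8 33117 [540.  74.] [530. 284.] 4.5 7.0
tray 0.59 20221 [ 414. -331.] [312. 275.] 14.5 4.3
scene extractor [(0.77, [539.0, 75.0, -1.0])]
scene flap_hinge [(0.81, [536.0, 156.0, 10.0]), (0.59, [625.0, 351.0, 6.0])]
scene flap_tongue [(0.86, [546.0, -27.0, 17.0])]
scene tray [(0.59, [414.0, -321.0, 3.0])]
scene hob [(0.63, [519.0, 368.0, -3.0])]
scene filter []
scene mug [(0.67, [767.0, -172.0, -1.0])]
scene oil [(0.77, [712.0, -271.0, 0.0])]
scene mill [(0.68, [686.0, -376.0, -2.0])]
scene saucepan [(0.64, [631.0, 351.0, 8.0])]
scene frying_pan [(0.7, [392.0, 344.0, 7.0])]
extractor 0.69 14514 [535.  77.] [537. 290.] 4.2 7.4
flap 0.62 3792 [536.  58.] [260. 210.] 4.7 14.9
tray 0.75 13137 [ 446. -308.] [414. 282.] 14.0 4.8
```

View pics/top0.png

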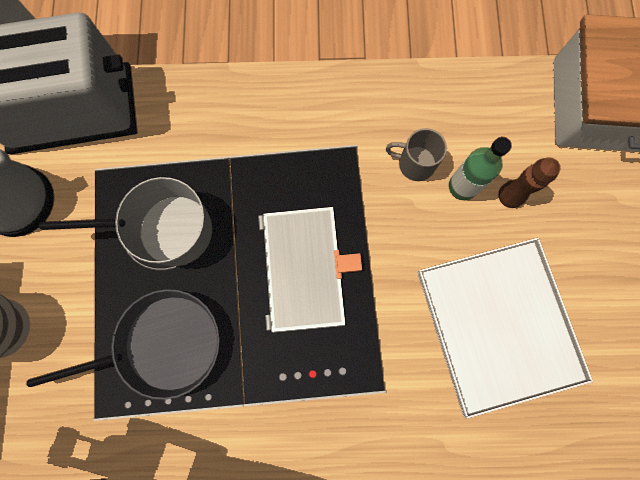

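View pics/scene0.png

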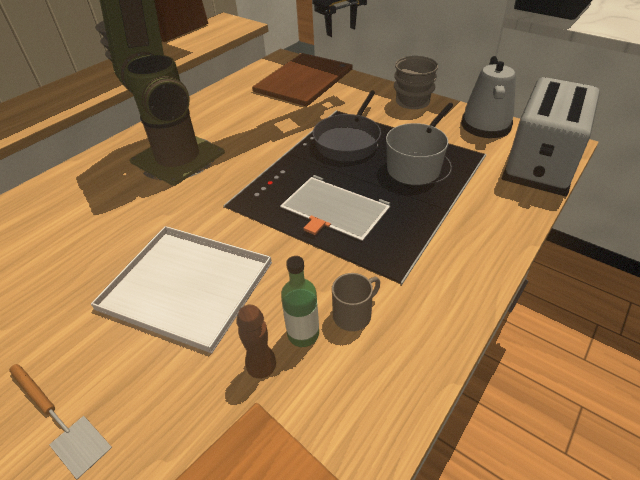

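Run:
```python
from h import *
s=sensors.read_state(); print(s)
im,d=viewer.camera("top")
for l in ["extractor","tray","flap"]:
    for r in spotter.masks_of("top",l)[:2]:
        m=r["region"].astype(np.uint8)
        print(l,r["conf"],cv2.boundingRect(m),m.sum())
# pixel axis of extractor
def px(P):
    c=viewer.camera_params("top"); return cv2.projectPoints(np.array(P,float),np.array(c["rvec"]),np.array(c["tvec"]),np.array(c["mtx"]),None)[0][:,0].round()
print(px([[540,74,6],[546,-29,17],[534,156,10],[414,-326,0]]))
```

```text
{'t': 1.5, 'joint_pos': array([ 6.99810532e+01,  7.09416219e+00,  9.45544729e+01, -2.02280578e-03,
        7.83506651e+01, -4.73221783e+00]), 'joint_velocities': array([-0.03287935, -0.04819909, -0.10924909,  0.01958927, -0.04148402,
       -0.03524666]), 'tau': array([ 9.63529237e-04, -4.17579854e+01, -3.60216486e+01,  7.76173873e-02,
        4.29817638e-02, -1.70434606e-05]), 'tcp_pos': array([171.40548352, 626.99274865, 214.6533002 ]), 'tcp_rot': array([[-9.64620390e-01,  2.63642753e-01,  3.66690993e-05],
       [ 2.63642753e-01,  9.64620391e-01, -3.61856585e-07],
       [-3.54671617e-05,  9.31848804e-06, -9.99999999e-01]]), 'force': array([ 0.29410955, -0.13471732,  0.80340733]), 'ft_torque': array([-0.00257127,  0.01120457,  0.01981104]), 'grip_force': 0.0, 'grip_width': 95.03618630022281}
extractor 0.6 (230, 145, 156, 261) 33559
tray 0.97 (418, 238, 175, 180) 20206
flap 0.8 (264, 207, 98, 125) 8842
[[304. 267.]
 [353. 262.]
 [265. 271.]
 [500. 324.]]
```

The top view shows the shut flap at about (304,268), its tongue at (350,262) and the tray at (505,328). The scene view agrees, and the gripper is just visible at the top edge. Both views match the network's positions and a yaw of about 4°. I'll move above the tongue with the fingers closing along the hinge.

```bash
python3 -m inch '[[[0,0,-70.5,375,-655,-15,-0.1],[0,0,-70.5,375,-655,-15,-0.1],[0,0,-70.5,375,-655,-15,-0.1],[0,0,-70.5,375,-655,-15,-0.1],[0,0,-70.5,375,-655,-15,-0.1],[0,0,-70.5,375,-655,-15,-0.1],[0,0,-70.5,375,-655,-15,-0.1],[0,0,-70.5,375,-655,-15,-0.1],[0,0,-70.5,375,-655,-15,-0.1],[0,0,-70.5,375,-655,-15,-0.1]]]' 20
```

```text
t: 2.7
tcp_pos: [420.4, 191.3, 205.1]
tcp_rot: [[-0.073, 0.997, 0.001], [0.997, 0.073, 0.0], [0.0, 0.001, -1.0]]
force: [1.4, -0.3, -0.8]
grip_width: 52.3
grip_force: 0.0
```

```bash
python3 -m inch '[[[0,0,0,126,-219,-5,-0.1],[0,0,0,126,-219,-5,-0.1],[0,0,0,126,-219,-5,-0.1],[0,0,0,126,-219,-5,-0.1],[0,0,0,126,-219,-5,-0.1],[0,0,0,126,-219,-5,-0.1],[0,0,0,126,-219,-5,-0.1],[0,0,0,126,-219,-5,-0.1]]]'
python3 - <<'E'
from h import *
print(sensors.read_state()["tcp_pos"])
im,d=viewer.camera("wrist"); cv2.imwrite("pics/w1.png",im[:,:,::-1])
find("wrist",["flap_tongue","flap_hinge","extractor"])
P=cloud("wrist",d,np.ones_like(d,bool))
hsv=cv2.cvtColor(im,cv2.COLOR_RGB2HSV)
m=(hsv[...,0]<18)&(hsv[...,1]>150)&(hsv[...,2]>130)
n,l,st,ce=cv2.connectedComponentsWithStats(m.astype(np.uint8)); k=1+st[1:,4].argmax(); print(st[k],ce[k])
Q=cloud("wrist",d,l==k); print(cv2.minAreaRect(Q[:,:2].astype(np.float32)),np.percentile(Q[:,2],[5,50,95]))
E
```

```text
t: 3.5
tcp_pos: [545.3, -25.1, 199.6]
tcp_rot: [[-0.074, 0.997, -0.0], [0.997, 0.074, 0.0], [0.0, -0.0, -1.0]]
force: [0.2, -0.3, -0.4]
grip_width: 52.4
grip_force: 0.0
[545.30373588 -25.07145129 199.59596749]
wrist flap_tongue [(0.57, [545.0, -24.0, 19.0])]
wrist flap_hinge []
wrist extractor [(0.65, [540.0, 75.0, -0.0])]
[ 290  176   72   64 3045] [325.69425287 205.05944171]
((545.4830322265625, -19.884084701538086), (59.87347412109375, 57.7830696105957), 4.333772659301758) [17.97781626 24.2574537  25.72974645]
```

View pics/w1.png

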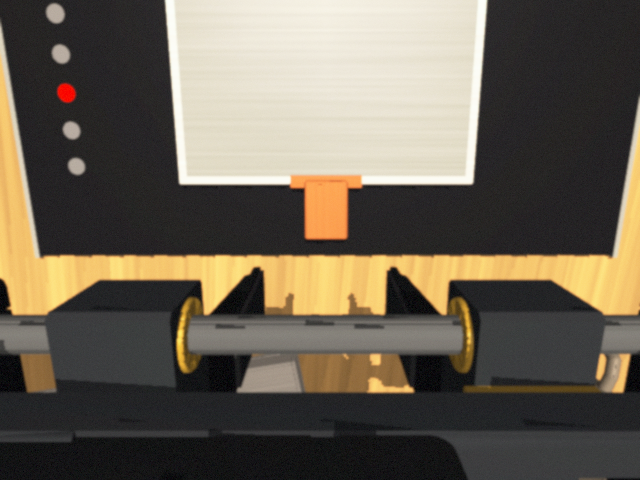

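The wrist view shows the tongue at (326,210), with a wider base against the flap edge at y=180. The position agrees to within 5 mm. I'll go down and grip it.

```bash
python3 -m inch '[[[0,0,0,1,-5,-50,-0.1],[0,0,0,1,-5,-100,-0.1],[0,0,0,1,-5,-145,-0.1],[0,0,0,1,-5,-170,-0.1],[0,0,0,1,-5,-182,-0.1],[0,0,0,1,-5,-189,-0.1],[0,0,0,1,-5,-189,-0.1],[0,0,0,1,-5,-189,0.7],[0,0,0,1,-5,-189,0.7],[0,0,0,1,-5,-189,0.7]]]' 20; python3 -m inch '[[[0,0,0,0,0,0,0.7],[0,0,0,0,0,0,0.7]]]' 20
```

```text
t: 4.7
tcp_pos: [546.5, -31.2, 11.6]
tcp_rot: [[-0.074, 0.997, -0.001], [0.997, 0.074, -0.001], [-0.001, -0.001, -1.0]]
force: [-2.7, -0.7, 0.2]
grip_width: 36.1
grip_force: 20.0
t: 4.9
tcp_pos: [546.6, -31.2, 11.0]
tcp_rot: [[-0.074, 0.997, -0.0], [0.997, 0.074, -0.001], [-0.001, -0.0, -1.0]]
force: [-2.6, -3.1, 1.6]
grip_width: 36.0
grip_force: 20.0
```

```bash
python3 -m inch '[[[0,0,0,0,1,16,0.7],[0,0,0,0,4,32,0.7],[0,0,0,-0.5,8,47,0.7],[0,0,0,-1,13,62.5,0.7],[0,0,0,-1.5,20,77,0.7],[0,0,0,-2,27.5,91,0.7],[0,0,0,-2.5,36.5,104.5,0.7],[0,0,0,-3.5,47,117,0.7],[0,0,0,-4,58,128.5,0.7],[0,0,0,-5,70,139,0.7]]]' 20
```

```text
t: 5.9
tcp_pos: [541.2, 39.8, 150.5]
tcp_rot: [[-0.074, 0.997, -0.001], [0.997, 0.074, -0.001], [-0.001, -0.001, -1.0]]
force: [-1.7, -1.1, -6.5]
grip_width: 35.7
grip_force: 20.0
```

```bash
python3 -m inch '[[[0,0,0,-1.5,20,13.5,0.7],[0,0,0,-3,41.5,24.5,0.7],[0,0,0,-4.5,64,32.5,0.7],[0,0,0,-6.5,88,37,0.7],[0,0,0,-8,112,39,0.7],[0,0,0,-10,136,38,0.7],[0,0,0,-11,152,35,0.7],[0,0,0,-12.5,170,30,0.7],[0,0,0,-13,176,28,0.7],[0,0,0,-13,178,27,0.7]]]' 20
python3 - <<'E'
from h import *
print(sensors.read_state()["force"],sensors.read_state()["tcp_pos"])
im,d=viewer.camera("scene"); cv2.imwrite("pics/s2.png",im[:,:,::-1])
find("scene",["flap_tongue"])
E
```

```text
t: 6.9
tcp_pos: [528.0, 220.8, 182.8]
tcp_rot: [[-0.075, 0.997, -0.0], [0.997, 0.075, 0.005], [0.005, 0.0, -1.0]]
force: [-14.7, 1.5, 17.7]
grip_width: 34.9
grip_force: 20.0
[-14.67888167   1.48313017  17.73329118] [527.96339296 220.82286901 182.76665944]
scene flap_tongue [(0.89, [528.0, 201.0, 186.0]), (0.56, [538.0, 75.0, -4.0])]
```

View pics/s2.png

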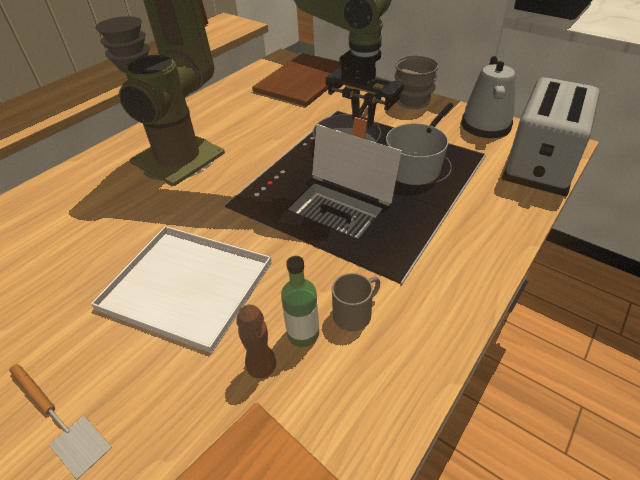

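The flap stands nearly upright with the tongue at (360,128), and the filter handle shows in the well at (340,212). I'll measure the flap angle before letting go.

```bash
cat >> h.py <<'E'
def flapangle():
    im,d=viewer.camera("scene")
    m=spotter.masks_of("scene","flap")[0]["region"]
    m=cv2.erode(m.astype(np.uint8),np.ones((7,7)))>0
    P=cloud("scene",d,m); P=P[(P[:,2]>25)&(P[:,2]<150)]
    for _ in range(3):
        c=P.mean(0); n=np.linalg.svd(P-c,full_matrices=False)[2][2]; r=(P-c)@n; P=P[abs(r)<max(2,2*r.std())]
    n*=np.sign(n[1]); print("flap n",n.round(3),"angle",np.degrees(np.arctan2(n[1],n[2])).round(1),"yaw",np.degrees(np.arctan2(-n[0],n[1])).round(1),"c",c.round(1),len(P))
E
python3 -c "
from h import *; flapangle(); print(sensors.read_state()['force'])"
```

```text
flap n [-0.073  0.969 -0.237] angle 103.8 yaw 4.3 c [537.2 174.4  91.8] 3019
[-13.89872215   4.63404289  16.07144719]
```

```bash
python3 -m inch '[[[0,0,0,0,4,0,0.7],[0,0,0,0,8,0,0.7],[0,0,0,0,12,0,0.7],[0,0,0,0,12,0,0.7]]]' 20
python3 -c "
from h import *; flapangle(); print(sensors.read_state()['force'])"
```

```text
t: 7.5
tcp_pos: [527.3, 228.9, 180.2]
tcp_rot: [[-0.074, 0.997, -0.003], [0.997, 0.074, -0.003], [-0.003, -0.003, -1.0]]
force: [-11.9, -7.2, 10.4]
grip_width: 34.4
grip_force: 20.0
flap n [-0.072  0.959 -0.275] angle 106.0 yaw 4.3 c [536.8 177.6  91.1] 3140
[-12.02478084  -6.97919144  10.10605795]
```

```bash
python3 -m inch '[[[0,0,0,0,-3,0,-0.1],[0,0,0,0,-3,0,-0.1],[0,0,0,0,-3,0,-0.1],[0,0,0,0,-3,30,-0.1],[0,0,0,0,-3,70,-0.1],[0,0,0,0,-3,110,-0.1],[0,0,0,0,-3,110,-0.1]]]' 20
python3 -c "
from h import *; flapangle(); s=sensors.read_state(); print(s['force'],s['joint_pos'],s['tcp_pos'])"
```

```text
t: 8.3
tcp_pos: [532.1, 227.6, 295.5]
tcp_rot: [[-0.074, 0.997, 0.014], [0.997, 0.074, 0.005], [0.004, 0.014, -1.0]]
force: [0.5, 0.0, 1.2]
grip_width: 52.6
grip_force: 0.0h.py:21: RuntimeWarning: Mean of empty slice.
  c=P.mean(0); n=np.linalg.svd(P-c,full_matrices=False)[2][2]; r=(P-c)@n; P=P[abs(r)<max(2,2*r.std())]
  ret = um.true_divide(
Traceback (most recent call last):
  File "h.py", line 21, in flapangle
    c=P.mean(0); n=np.linalg.svd(P-c,full_matrices=False)[2][2]; r=(P-c)@n; P=P[abs(r)<max(2,2*r.std())]
                   ~~~~~~~~~~~~~~~~~~~~~~~~~~~~~~~~~~~~~~~~~^^^
IndexError: index 2 is out of bounds for axis 0 with size 0
```

```bash
python3 -m inch '[[[0,0,-90,12,-152,-20,0.2],[0,0,-90,12,-152,-20,0.2],[0,0,-90,12,-152,-20,0.2],[0,0,-90,12,-152,-20,0.2],[0,0,-90,12,-152,-20,0.2],[0,0,-90,12,-152,-20,0.2],[0,0,-90,12,-152,-20,0.2],[0,0,-90,12,-152,-20,0.2],[0,0,-90,12,-152,-20,0.2],[0,0,-90,12,-152,-20,0.2]]]' 20
python3 -m inch '[[[0,0,0,0,0,0,0.2],[0,0,0,0,0,0,0.2]]]'
python3 - <<'E'
from h import *
s=sensors.read_state(); print(s['joint_pos'],s['tcp_pos'])
im,d=viewer.camera("wrist"); cv2.imwrite("pics/w3.png",im[:,:,::-1])
find("wrist",["filter_grip","filter","flap_tongue","filter_corner0","filter_corner1","filter_corner2","filter_corner3"])
viewer.camera("top"); find("top",["filter_grip","filter","extractor"])
im,d=viewer.camera("scene"); cv2.imwrite("pics/s3.png",im[:,:,::-1])
find("scene",["filter_grip","filter","flap_tongue"])
for r in spotter.masks_of("scene","flap"):
    P=cloud("scene",d,r["region"]); print(r["conf"],len(P),P.mean(0))
try: flapangle()
except Exception as e: print(e)
E
```

```text
t: 9.4
tcp_pos: [540.0, 74.3, 264.5]
tcp_rot: [[0.99, 0.138, -0.003], [0.138, -0.99, -0.0], [-0.003, -0.0, -1.0]]
force: [0.3, -0.1, 0.3]
grip_width: 37.9
grip_force: 0.0
t: 9.6
tcp_pos: [540.3, 74.2, 265.3]
tcp_rot: [[0.989, 0.147, -0.002], [0.147, -0.989, -0.0], [-0.002, -0.0, -1.0]]
force: [0.6, -0.6, 0.0]
grip_width: 38.3
grip_force: 0.0
[ 2.18182717e+00 -7.69006735e+00  1.04432698e+02  3.70608475e-03
  8.33805213e+01  8.37282153e+01] [540.28098931  74.24155906 265.27536073]
wrist filter_grip []
wrist filter [(0.74, [765.0, -181.0, -0.0]), (0.59, [541.0, 77.0, -75.0])]
wrist flap_tongue [(0.59, [527.0, 215.0, 186.0]), (0.23, [644.0, 146.0, -34.0])]
wrist filter_corner0 [(0.97, [440.0, 3.0, -31.0]), (0.93, [430.0, 138.0, -34.0])]
wrist filter_corner1 [(0.97, [440.0, 3.0, -31.0]), (0.93, [430.0, 138.0, -33.0])]
wrist filter_corner2 [(0.97, [440.0, 3.0, -30.0]), (0.93, [430.0, 138.0, -33.0])]
wrist filter_corner3 [(0.97, [441.0, 3.0, -30.0]), (0.93, [430.0, 138.0, -33.0])]
top filter_grip [(0.67, [540.0, 74.0, -9.0])]
top filter [(0.82, [539.0, 76.0, -79.0])]
top extractor []
scene filter_grip []
scene filter [(0.56, [540.0, 77.0, -76.0])]
scene flap_tongue [(0.98, [529.0, 208.0, 185.0]), (0.61, [768.0, -173.0, -2.0])]
0.81 4791 [535.90121598 180.14799143  95.89203969]
flap n [-0.072  0.959 -0.275] angle 106.0 yaw 4.3 c [536.6 177.6  91. ] 3167
```

View pics/w3.png

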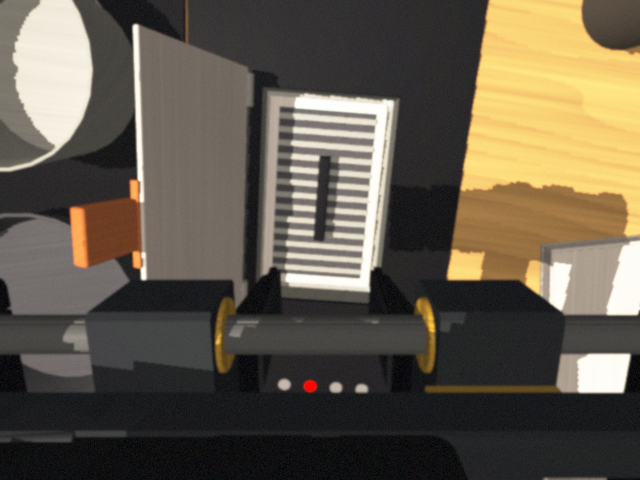

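View pics/s3.png

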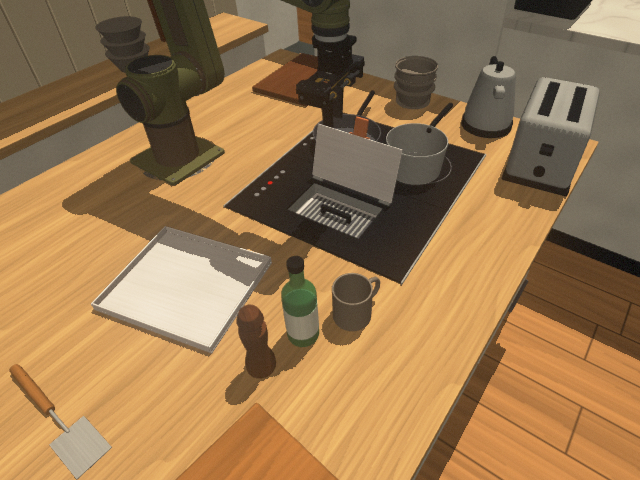

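The wrist view shows the bar at (323,200), the filter rim around it and the flap standing clear to the left. The scene view confirms the flap stays back at 106°. I'll finish the turn and go lower to measure the bar.

```bash
python3 -m inch '[[[0,0,-4.2,0,-1,-45,-0.1],[0,0,-4.2,0,-1,-90,-0.1],[0,0,-4.2,0,-1,-135,-0.1],[0,0,-4.2,0,-1,-135,-0.1],[0,0,-4.2,0,-1,-135,-0.1]]]' 20
python3 - <<'E'
from h import *
s=sensors.read_state(); print(s['tcp_pos'])
im,d=viewer.camera("wrist"); cv2.imwrite("pics/w4.png",im[:,:,::-1])
find("wrist",["filter_grip","filter"])
c=viewer.camera_params("wrist")
H,W=d.shape; P=cloud("wrist",np.where(d>0,d,1),np.ones((H,W),bool)).reshape(H,W,3)
m=(P[...,2]>-22)&(P[...,2]<6)&(im.max(2)<70)&(abs(P[...,0]-540)<70)&(abs(P[...,1]-75)<35)
n,l,st,ce=cv2.connectedComponentsWithStats(m.astype(np.uint8)); k=1+st[1:,4].argmax(); Q=P[l==k]; Q=Q[abs(Q[:,2]-np.median(Q[:,2]))<5]
print(st[k],cv2.minAreaRect(Q[:,:2].astype(np.float32)),np.percentile(Q[:,2],[5,50,95]),Q.mean(0))
E
```

```text
t: 11.05
tcp_pos: [540.6, 73.2, 131.9]
tcp_rot: [[0.997, 0.071, -0.001], [0.071, -0.997, -0.0], [-0.001, -0.0, -1.0]]
force: [0.4, 0.7, 0.4]
grip_width: 52.4
grip_force: 0.0
[540.61960258  73.16024306 131.889798  ]
wrist filter_grip [(0.59, [543.0, 78.0, -7.0])]
wrist filter [(0.96, [543.0, 75.0, -73.0])]
[ 311  165   17  117 1668] ((544.0576171875, 77.927978515625), (87.09161376953125, 11.151128768920898), 4.111210823059082) [0.22035423 1.67817337 2.94134972] [545.5656487   77.72735745   1.62171853]
```

View pics/w4.png

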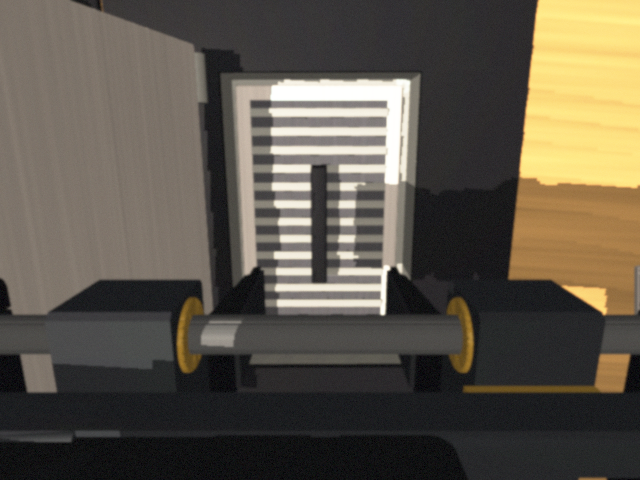

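The bar is at (319,222) in the picture, or (543,77) in the world, with a yaw of 4.1° that matches the tool. I'll descend about 2.5 mm off centre, away from the flap, and watch the force.

```bash
python3 -m inch '[[[0,0,0,1.5,1.5,-40,-0.1],[0,0,0,1.5,1.5,-75,-0.1],[0,0,0,1.5,1.5,-105,-0.1],[0,0,0,1.5,1.5,-120,-0.1],[0,0,0,1.5,1.5,-130,-0.1],[0,0,0,1.5,1.5,-130,-0.1]]]' 25; python3 -m inch '[[[0,0,0,0,0,-7,-0.1],[0,0,0,0,0,-14,-0.1],[0,0,0,0,0,-21,-0.1],[0,0,0,0,0,-21,-0.1]]]' 25
```

```text
t: 11.8
tcp_pos: [542.8, 74.7, 2.1]
tcp_rot: [[0.997, 0.071, 0.0], [0.071, -0.997, 0.0], [0.0, 0.0, -1.0]]
force: [-0.6, 0.2, -0.2]
grip_width: 52.1
grip_force: 0.0
t: 12.2
tcp_pos: [541.5, 74.6, -20.2]
tcp_rot: [[0.997, 0.071, -0.002], [0.071, -0.997, -0.0], [-0.002, -0.0, -1.0]]
force: [-1.1, -0.7, -0.7]
grip_width: 52.3
grip_force: 0.0
```

```bash
python3 -m inch '[[[0,0,0,0,0,0,1],[0,0,0,0,0,0,1],[0,0,0,0,0,0,1],[0,0,0,0,0,0,1],[0,0,0,0,0,0,1],[0,0,0,0,0,0,1],[0,0,0,0,0,0,1]]]' 40
```

```text
t: 12.9
tcp_pos: [542.3, 75.3, -19.1]
tcp_rot: [[0.997, 0.071, 0.0], [0.071, -0.997, 0.001], [0.0, -0.001, -1.0]]
force: [-0.2, 4.3, 1.5]
grip_width: 11.5
grip_force: 40.0
```

Gripped, with 11.5 mm between the pads. I'll lift straight up.

```bash
python3 -m inch '[[[0,0,0,0,0,5,1],[0,0,0,0,0,12,1],[0,0,0,0,0,20,1],[0,0,0,0,0,30,1],[0,0,0,0,0,42,1],[0,0,0,0,0,54,1],[0,0,0,0,0,66,1],[0,0,0,0,0,66,1]]]' 40; python3 -m inch '[[[0,0,0,0,0,20,1],[0,0,0,0,0,40,1],[0,0,0,0,0,60,1],[0,0,0,0,0,80,1],[0,0,0,0,0,100,1],[0,0,0,0,0,120,1],[0,0,0,0,0,135,1],[0,0,0,0,0,140,1],[0,0,0,0,0,140,1],[0,0,0,0,0,140,1]]]' 40
```

```text
t: 13.7
tcp_pos: [544.4, 74.7, 49.7]
tcp_rot: [[0.997, 0.071, 0.005], [0.071, -0.997, 0.0], [0.005, 0.0, -1.0]]
force: [0.7, 0.1, -4.9]
grip_width: 11.6
grip_force: 40.0
t: 14.7
tcp_pos: [541.5, 74.6, 185.4]
tcp_rot: [[0.997, 0.071, -0.002], [0.071, -0.997, -0.0], [-0.002, -0.0, -1.0]]
force: [-0.9, -0.4, -5.6]
grip_width: 11.5
grip_force: 40.0
```

Run:
```python
from h import *
s=sensors.read_state(); print(s['tcp_pos'],s['force'],s['ft_torque'])
im,d=viewer.camera("scene"); cv2.imwrite("pics/s5.png",im[:,:,::-1])
find("scene",["filter","filter_grip","filter_corner0","tray","flap_tongue"])
viewer.camera("top"); find("top",["filter","tray"])
```

```text
[541.5447696   74.61339095 185.40712179] [-0.94359103 -0.36779301 -5.59662977] [-0.01138415  0.15649692  0.04155913]
scene filter [(0.96, [536.0, 76.0, 127.0]), (0.22, [713.0, -274.0, -2.0])]
scene filter_grip [(0.8, [539.0, 73.0, 197.0]), (0.43, [713.0, -274.0, 1.0])]
scene filter_corner0 [(0.95, [637.0, 145.0, 173.0]), (0.82, [438.0, 4.0, 173.0])]
scene tray [(0.91, [415.0, -324.0, 2.0])]
scene flap_tongue [(0.68, [527.0, 212.0, 182.0])]
top filter [(0.55, [539.0, 73.0, 129.0])]
top tray [(0.84, [414.0, -328.0, 2.0])]
```

View pics/s5.png

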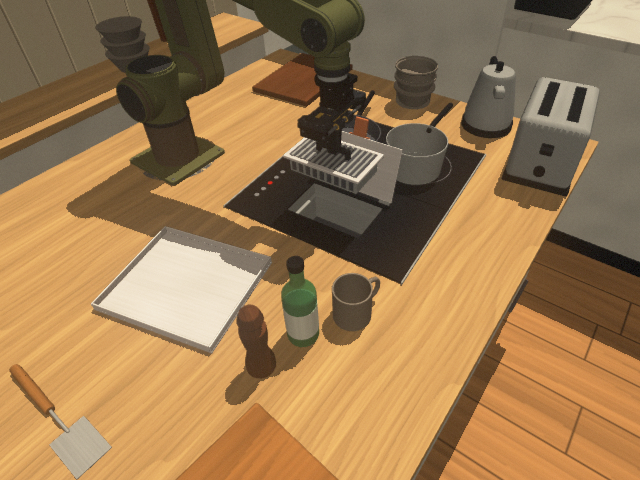

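The filter hangs level at (335,160), clear of the well, and the flap is still back. I'll carry it over the tray at a moderate pace.

```bash
python3 -m inch '[[[0,0,0,-2,-8,0,1],[0,0,0.5,-7,-22,0,1],[0,0,1,-13,-42,0,1],[0,0,2,-20,-64,0,1],[0,0,2.5,-28,-88,0,1],[0,0,3,-36,-113,0,1],[0,0,4,-44,-138,0,1],[0,0,4.5,-52,-163,0,1],[0,0,5,-60,-188,0,1],[0,0,5.5,-68,-213,0,1]]]' 40; python3 -m inch '[[[0,0,0.5,-8,-25,0,1],[0,0,1,-16,-50,0,1],[0,0,1.5,-24,-75,0,1],[0,0,2,-32,-100,0,1],[0,0,2.5,-40,-125,0,1],[0,0,3,-47,-147,0,1],[0,0,3.5,-53,-166,0,1],[0,0,4,-57,-179,0,1],[0,0,4.5,-59,-187,0,1],[0,0,4.5,-59.5,-188,0,1]]]' 40; python3 -m inch '[[[0,0,0,0,0,-3,1],[0,0,0,0,0,-8,1],[0,0,0,0,0,-14,1],[0,0,0,0,0,-20,1],[0,0,0,0,0,-23,1],[0,0,0,0,0,-24,1],[0,0,0,0,0,-24,1],[0,0,0,0,0,-24,1],[0,0,0,0,0,-24,1],[0,0,0,0,0,-24,1]]]' 40
python3 - <<'E'
from h import *
s=sensors.read_state(); print(s['tcp_pos'],s['force'],s['joint_velocities'].round(2))
im,d=viewer.camera("scene"); cv2.imwrite("pics/s6.png",im[:,:,::-1])
find("scene",["filter","filter_grip","tray","flap_tongue","mug","oil","mill"])
for r in spotter.masks_of("scene","filter_corner0")[:1]:
    P=cloud("scene",d,r["region"]); print(np.percentile(P[:,2],[2,50,98]),P.min(0),P.max(0))
try: flapangle()
except Exception as e: print(e)
im,d=viewer.camera("top"); cv2.imwrite("pics/t6.png",im[:,:,::-1]); find("top",["filter","tray","filter_corner0"])
E
```

```text
t: 16.15
tcp_pos: [473.6, -139.7, 186.9]
tcp_rot: [[0.986, 0.166, 0.0], [0.166, -0.986, -0.0], [0.0, 0.001, -1.0]]
force: [0.7, -1.0, -4.9]
grip_width: 11.6
grip_force: 40.0
t: 17.15
tcp_pos: [414.3, -327.2, 186.8]
tcp_rot: [[0.97, 0.242, -0.0], [0.242, -0.97, -0.0], [-0.0, 0.0, -1.0]]
force: [0.6, -0.5, -5.6]
grip_width: 11.9
grip_force: 40.0
t: 18.15
tcp_pos: [414.9, -326.5, 163.1]
tcp_rot: [[0.97, 0.243, 0.0], [0.243, -0.97, -0.0], [0.0, 0.001, -1.0]]
force: [-0.6, -0.7, -5.7]
grip_width: 11.3
grip_force: 40.0
[ 414.87474163 -326.54407715  163.05749195] [-0.59861671 -0.73185327 -5.73158546] [ 0.03  0.01  0.01  0.11  0.03 -0.01]
scene filter [(0.81, [410.0, -325.0, 108.0])]
scene filter_grip [(0.83, [412.0, -330.0, 175.0])]
scene tray [(0.66, [412.0, -323.0, 2.0])]
scene flap_tongue [(0.96, [527.0, 211.0, 183.0])]
scene mug [(0.59, [768.0, -171.0, -4.0])]
scene oil [(0.91, [712.0, -274.0, 1.0])]
scene mill [(0.85, [688.0, -376.0, -2.0])]
[ 76.7724783  154.99159109 179.76072763] [ 136.24210151 -411.71445229   -4.89735179] [ 528.97846242 -142.96299663  255.21611548]
flap n [-0.072  0.959 -0.274] angle 106.0 yaw 4.3 c [537.  177.3  90.1] 3159
top filter [(0.78, [411.0, -329.0, 105.0])]
top tray [(0.87, [411.0, -328.0, 0.0]), (0.59, [391.0, 342.0, 6.0])]
top filter_corner0 [(0.83, [498.0, -242.0, 152.0]), (0.69, [299.0, -296.0, 148.0])]
```

View pics/s6.png

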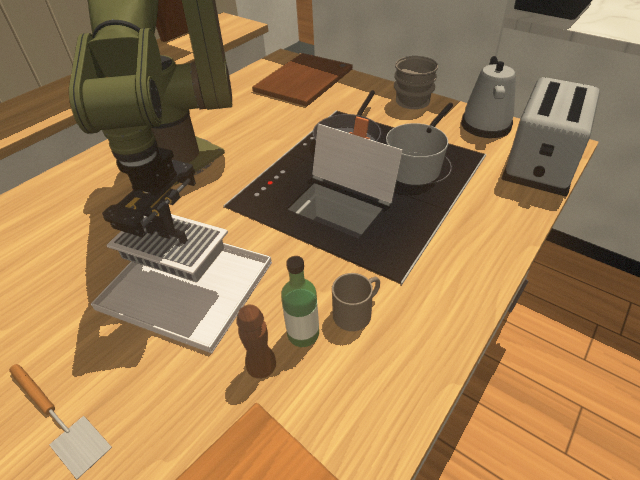

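View pics/t6.png

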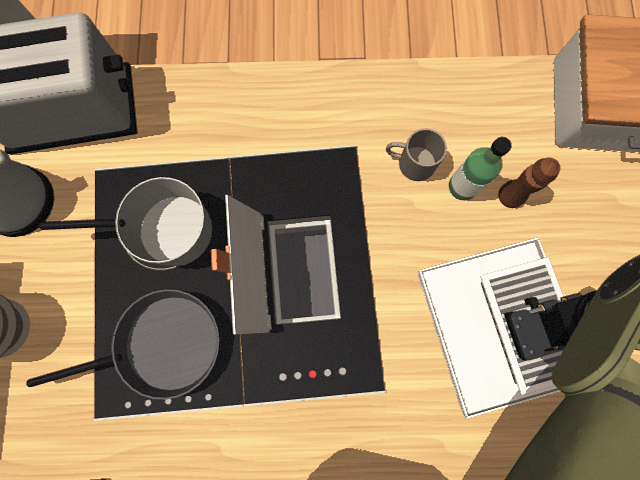

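The filter hangs level and centred over the tray, with its underside at about 107 mm. The flap is at 106° and everything else is where it was. Handing in.

```bash
python3 -c "
from rig import job; print(job.hand_in())"
```

```text
the job is handed in; nothing more can be done
None
```

The job is handed in: the flap is folded back on its stop at 106°, and the filter is held level and still over the middle of the tray, about 85 mm above its rim, with the tray, mug, oil bottle and mill measured where they were and the pans looking unmoved.

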